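# Hang a second tube carrier on the bench hook and press both home

## Robot

A 6-joint arm with a two-finger parallel gripper is mounted at the origin on a cart in front of the work surface, level with it; the furniture and walls round the work are solid. World frame = base frame: x ahead of the robot, y to its left, z up, the work surface at z = 0. Lengths are in m, angles in rad, forces in N, time in s.
With the tool pointing down it reaches from about 0.275 to 0.75 m from the base axis. Payload 10.2 kg.
Tool frame: the origin (TCP) lies midway between the tips of the shut fingers; the grasp point (between the pads) lies 19 mm behind it (env.hold_point_z is the distance from the TCP to the grasp point, in m); x points along the fingers, z is the direction in which the jaws open and shut, and the axes are right-handed (so a half turn about x gives the same grasp; the last joint's range is limited). The gripper opens to 85 mm and grips with 20 to 120 N. Pads are 22 mm wide; open, the fingers measure 114 mm over their backs; the gripper's body (76 mm by 85 mm) begins 54 mm behind the grasp point. The pads swing forward as they close: fully open they stand 13 mm farther back than shut.
Start: joints at [1.1, 0.313, 1.498, -0, 1.331, -0.223], TCP at [0.129, 0.509, 0.231] pointing down, gripper open.
Joint ranges: [-2.94, 2.94], [-0.97, 2.17], [0.19, 2.56], [-1.23, 4.37], [0.02, 3.11], [-2.88, 2.88]. Speed limits (rad/s): [2.39, 2.39, 3.01, 3.14, 3.14, 3.14].

## Interface

Orientations are given as a unit quaternion [x, y, z, w].
In Python, from bench import env, kinematics, monitor, eyes, job gives the robot as it stands. The module is installed in compiled form; this text tells all that it offers. Calls block until the motion is done:
- env.reach(position, orientation): joint-space move of the TCP to a pose.
- env.movel(position, velocity=0.15, frame=None, guard=None): straight line of the TCP; frame=None keeps the orientation; velocity is the mean speed in m/s. With guard (N) it stops when the force on the tool has changed by that much, and returns True; else False.
- env.set_joints(angles): joint-space move.
- env.release() and env.close_gripper(effort=None): open the fingers fully, or close them until they stop; effort is the grip in N (None keeps the last).
- env.hold(seconds).
- kinematics.ik(position, orientation): joint angles nearest the present ones, or None.
- monitor.sense(): the state.
- eyes.grab_frame(name): name is "scene" or "side" or "wrist"; returns a dict with "frame" (420x560x3 uint8, red, green, blue), "mtx" (3x3 intrinsics, pixels), "k1" (the pictures are not rectified: a ray, as slopes to the right and down, at radius r is drawn at 1 + k1 r^2 times it, then the intrinsics apply), "view" (4x4, takes a point from world to camera coordinates). Camera axes: x right, y down, z forward; pixel columns grow to the right and rows downward; lengths in m; the calibration is good to about 2 mm. A picture is of the moment at which its call begins. There is no depth.
A pose or a line that the arm cannot do raises env.MotionError and nothing moves.
- job.hand_in(): hands the job in, once; it reports no verdict.
The state is a dict: "clock": time; "joints": joint angles; "qvel": joint speeds; "joint_efforts": joint torques, N m; "position": TCP position; "ee_rot": TCP orientation; "contact_force": force on the tool from outside, world axes, zero at the start; "ft_torque": the same for the moment, N m; "finger_gap": opening from 0.0 (shut) to 1.0 (fully open).
Only numpy, scipy, OpenCV 4.12 (cv2) and the standard library are available. Lean on these libraries where they do the work, as an engineer would, in place of code of your own. Each camera call takes 0.05 s, during which the arm holds its last target. There are 200 camera calls.

## Task

Hang the tube carrier that stands on the table on the arm of the bench hook, in front of the carrier already hanging there. Then slide it back along the arm so that it pushes the hanging one until that meets the stop collar, which must be found by feel; press the pair against the collar for a moment with about 10 newtons and never more than 16, and let go with both hanging straight and touching. Push the first carrier only with the second one, do not knock it off, set the carrier down gently and leave the other things where they are.

Things in the scene. Friction and masses are not known exactly. Their poses are not given: they have to be found in the camera images.
- stand: Bench hook, fixed: grey base plate 140 x 100 x 12 mm, a post at its back, and a square steel arm 14 x 14 mm that runs level from the post to an upturned tip. Origin under the centre of the base plate, on the table; x runs along the arm from tip to post, y across it, z up. The arm's centre line is at y = 0, its top face at z = 110 mm.
- hook_tip (a point): End of the usable arm: on the arm's top face, at the inner face of the upturned tip, 110 mm in front of the hook's origin. The tip is 10 mm thick and rises 12 mm above the arm's top face.
- hook_root (a point): On the arm's top face where the arm leaves the post, 35 mm behind the hook's origin. A dark stop collar (12 mm thick, 30 wide, 34 high) is clamped rigidly on the arm behind the hanging carrier: its front face lies 12 to 40 mm in front of this point, differs each time and is not reported. Post and collar rise at most 13 mm above the arm's top face.
- hung_carrier_mid (a point): Centre point (62 mm above its underside) of the carrier that already hangs on the arm, of the same make as the loose one. It sits loosely and slides along the arm; it starts 10 to 50 mm in front of the collar, with at least 50 mm of free arm between it and the tip. Hanging, this point is 112 mm above the table.
- hung_carrier: The same hanging carrier; origin at the centre of its underside, which hangs 50 mm above the table.
- loose_carrier_mid (a point): Centre point, half-way up (62 mm above the underside), of the white plastic tube carrier that stands on the table left or right of the hook: 124 mm high, 26 thick (x), 66 wide (y), about 0.15 kg, the same turned half round. Two pockets with capped tubes, joined by a bridge; the slot between them straddles the arm like a saddle.
- loose_carrier: The same loose carrier; origin at the centre of its underside. Its slot runs along its x, open from below: 17 mm wide with a lead-in widening to 26 mm, its roof 60 mm above the underside. Rubber bumpers on the bridge, 63 to 75 mm above the underside, project 2 mm on both faces, so touching carriers are 30 mm apart centre to centre.
- loose_carrier_fin (a point): Centre of the loose carrier's grey grip fin, 101 mm above its underside: 14 mm thick (y), 22 mm long (x), from 78 mm (top of the 36 mm wide bridge) to 124 mm above the underside. Grip it from above across its 14 mm.
- jar: bystander: glass jar with black cap, 43 x 43 x 72 mm, stands on the other side of the hook from the loose carrier; origin at the centre of its underside
- slide_carton: bystander: small white and green carton, 55 x 85 x 32 mm; origin at the centre of its underside
- timer: bystander: bench timer, 62 x 66 x 18 mm; origin at the centre of its underside
- tip_rack: bystander: rack of pipette tips with a turquoise deck, 84 x 122 x 52 mm; origin at the centre of its underside
- well_block: bystander: black eight-well strip block, 26 x 130 x 31 mm; origin at the centre of its underside
Things that resemble listed ones, but are neither listed nor needed, are in the scene too. Leave any blue look-alike of the loose_carrier alone.

How it is judged:
By the outcome, as a careful person would: the job done as asked, in the order asked, and still so for the second after the job is handed in, with the robot touching nothing.
It also fails if it takes over 64 s, if anything falls off the work surface, if the arm or the gripper's body presses on something with over 40 N, if the wrist force passes 120 N, or if a joint passes its speed limit or range.

## Working session

There is one attempt and no reset: what is moved stays moved. The work goes in short steps, each a Python script; the robot and the scene stay as the last script left them, time stands still between calls to the robot, and variables do not carry over. Pictures are saved under pics/ and viewed, about 8 in all and at most 12, crops included, and the job is handed in when it is done.

```bash
mkdir -p pics; cat > h.py <<'E'
import numpy as np, cv2
from bench import env, kinematics, monitor, eyes, job
def grab(n,fn=None):
    d=eyes.grab_frame(n)
    if fn: cv2.imwrite('pics/'+fn,d['frame'][:,:,::-1])
    return d
def proj(d,P):
    P=np.atleast_2d(P); V=np.array(d['view']); c=P@V[:3,:3].T+V[:3,3]
    s=c[:,:2]/c[:,2:]; s=s*(1+d['k1']*(s**2).sum(1,keepdims=True))
    K=np.array(d['mtx']); return s@K[:2,:2].T+K[:2,2]
def ray(d,uv):
    K=np.array(d['mtx']); V=np.array(d['view'])
    t=(np.array(uv,float)-K[:2,2])/np.diag(K)[:2]; s=t.copy()
    for _ in range(30): s=t/(1+d['k1']*(s@s))
    R=V[:3,:3]; return -R.T@V[:3,3], R.T@np.array([s[0],s[1],1])
def atz(d,uv,z):
    o,r=ray(d,uv); return o+r*(z-o[2])/r[2]
E
python3 - <<'E'
from h import *
import pickle
D={n:grab(n,n+'0.png') for n in('scene','side','wrist')}
pickle.dump(D,open('d0.pkl','wb'))
for n,d in D.items():
    V=np.array(d['view']); print(n,np.round(-V[:3,:3].T@V[:3,3],3),np.round(V[2,:3],2),np.array(d['mtx'])[0,0],d['k1'])
cv2.imwrite('pics/a.png',cv2.resize(D['scene']['frame'][:,:,::-1],(800,600),interpolation=2))
cv2.imwrite('pics/b.png',cv2.resize(D['side']['frame'][:,:,::-1],(800,600),interpolation=2))
s=monitor.sense(); print(s['clock'],s['position'],s['ee_rot'],s['contact_force'])
E
```

```text
scene [-0.118 -0.594  1.191] [ 0.47  0.44 -0.76] 445.40043409967546 0.03358535644175984
side [0.225 1.501 0.953] [ 0.19 -0.85 -0.49] 489.1965288749843 -0.050747783424082316
wrist [0.048 0.53  0.375] [ 0.32 -0.08 -0.95] 354.57951415004663 -0.06891821229588531
0.15 [0.12870752 0.50879544 0.23087799] [-0.43453154  0.55825525  0.43422794  0.55765537] [0.28322945 0.47097861 0.018335  ]
```

View pics/a.png

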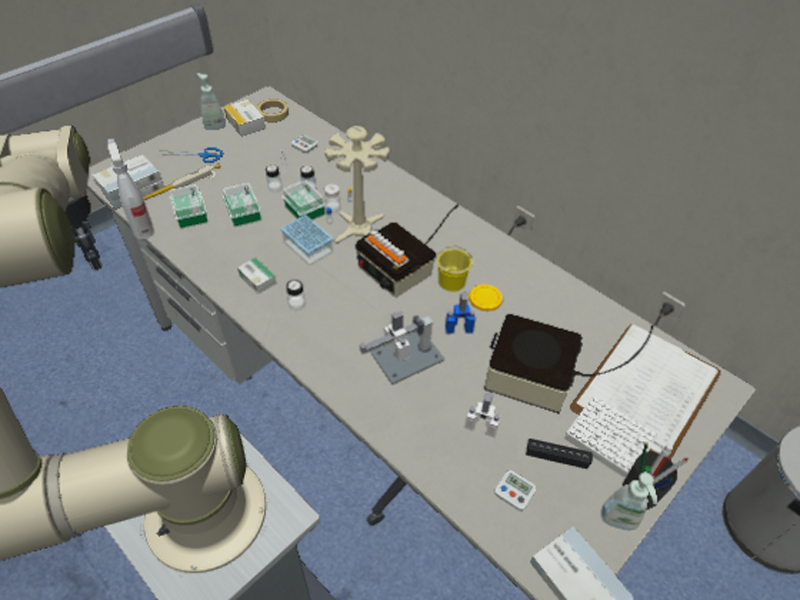

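View pics/b.png

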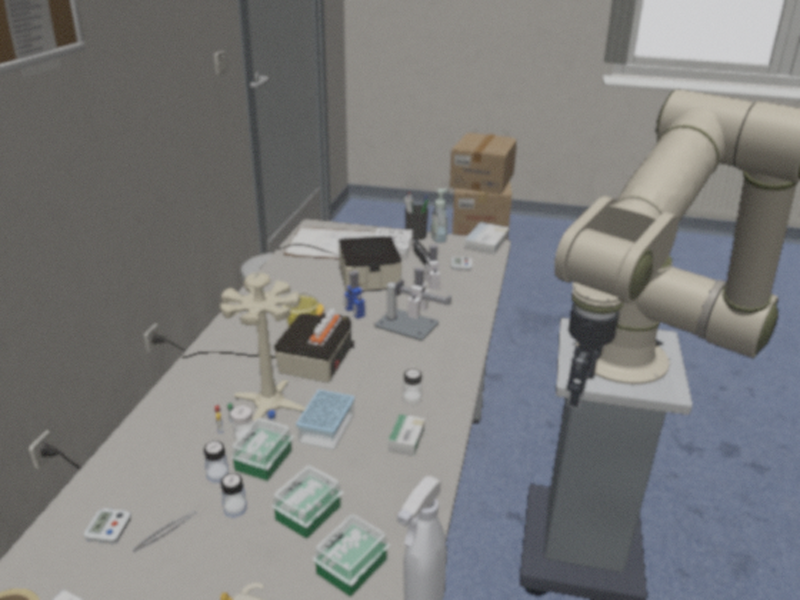

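Scene view: the hook's base is near (405,350), with its arm tip at (365,348) and the post at (425,330). The white loose carrier is near (486,412), the jar at (295,293), and the blue look-alike at (461,315). I'll work out rough positions and zoom in.

```bash
python3 - <<'E'
from h import *
import pickle
D=pickle.load(open('d0.pkl','rb'));d=D['scene']
k=1/1.42857
for n,uv,z in [('plateL',(369,355),.012),('plateF',(394,381),.012),('plateR',(443,358),.012),('tip',(364,347),.115),('posttop',(425,320),.12),('hungfin',(399,315),.174),('loosefin',(487,397),.124),('loosebase',(484,428),0),('jar',(295,305),0),('timer',(516,490),.018),('well',(560,452),.03),('blue',(461,297),.124)]:
    print(n,np.round(atz(d,np.array(uv)*k,z),3))
f=d['frame'][190:320,235:365,::-1]; cv2.imwrite('pics/c.png',cv2.resize(f,(780,780*1),interpolation=2)[:600])
R=np.array(D['wrist']['view']); s=monitor.sense()
from scipy.spatial.transform import Rotation as Ro
T=Ro.from_quat(s['ee_rot']).as_matrix(); print(T.round(3)); print('cam in tool',T.T@((-R[:3,:3].T@R[:3,3])-s['position']), (R[:3,:3]@T).round(3))
E
```

```text
plateL [0.476 0.045 0.012]
plateF [ 0.466 -0.046  0.012]
plateR [ 0.591 -0.08   0.012]
tip [0.431 0.011 0.115]
posttop [ 0.575 -0.031  0.12 ]
hungfin [ 0.511 -0.012  0.174]
loosefin [ 0.515 -0.254  0.124]
loosebase [ 0.524 -0.26   0.   ]
jar [0.457 0.289 0.   ]
timer [ 0.452 -0.397  0.018]
well [ 0.575 -0.411  0.03 ]
blue [ 0.679 -0.044  0.124]
[[-0.    -0.969  0.245]
 [-0.001  0.245  0.969]
 [-1.     0.    -0.001]]
cam in tool [-0.14378574  0.08355859  0.0003398 ] [[-0.002 -0.     1.   ]
 [-0.325 -0.946 -0.001]
 [ 0.946 -0.325  0.002]]
```

View pics/c.png

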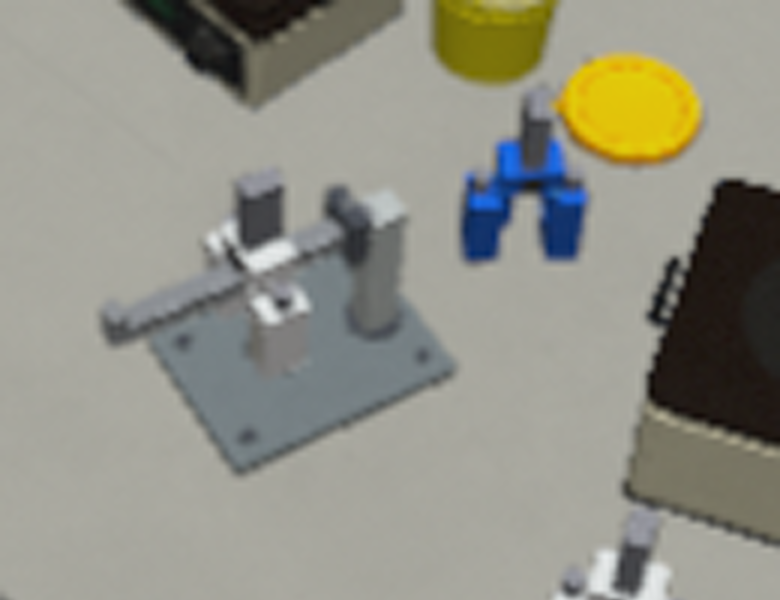

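The crop shows the hook arm running from the tip at (115,325) to the post at (385,215). The dark collar is at about (348,225) and the hung carrier at about (262,240). Yaw is roughly -15°. Next I'll look from the wrist camera over the hook, then over the loose carrier.

```bash
cat >> h.py <<'E'
from scipy.spatial.transform import Rotation as Ro
def q(psi):
    z=np.array([-np.sin(psi),np.cos(psi),0]);x=np.array([0,0,-1.]);return Ro.from_matrix(np.c_[x,np.cross(z,x),z]).as_quat()
def st():
    s=monitor.sense(); print('t',round(s['clock'],2),'p',np.round(s['position'],4),'F',np.round(s['contact_force'],2),'gap',round(s['finger_gap'],3)); return s
E
python3 - <<'E'
from h import *
import pickle
q0=q(np.radians(-14))
env.reach([.49,-.005,.30],q0); h=grab('wrist'); st()
env.reach([.51,-.25,.26],q(0)); l=grab('wrist'); st()
pickle.dump((h,l),open('d1.pkl','wb'))
cv2.imwrite('pics/h1.png',cv2.resize(h['frame'][:,:,::-1],(800,600),interpolation=2))
cv2.imwrite('pics/l1.png',cv2.resize(l['frame'][:,:,::-1],(800,600),interpolation=2))
E
```

```text
t 2.46 p [ 0.49   -0.0043  0.3   ] F [-0.58  0.17 -0.63] gap 0.995
t 3.49 p [ 0.5104 -0.2487  0.2605] F [ 0.14  0.14 -0.12] gap 1.003
```

View pics/h1.png

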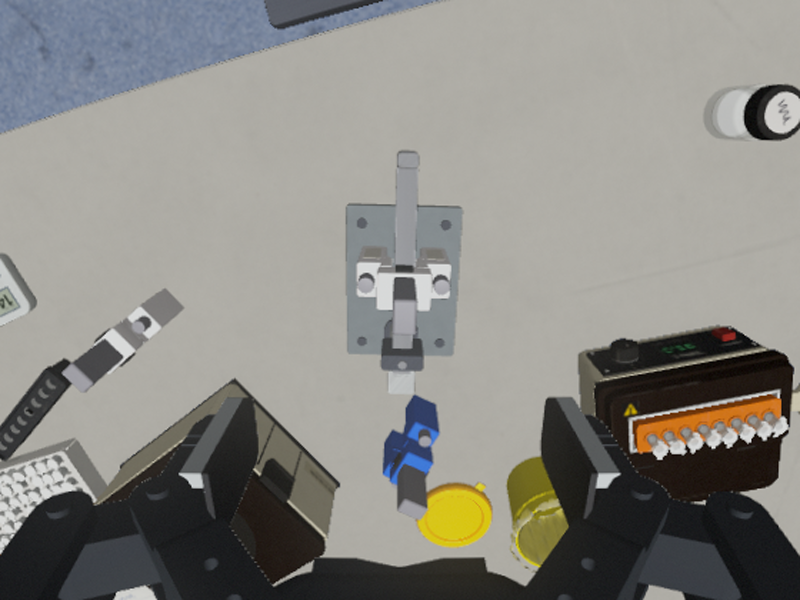

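View pics/l1.png

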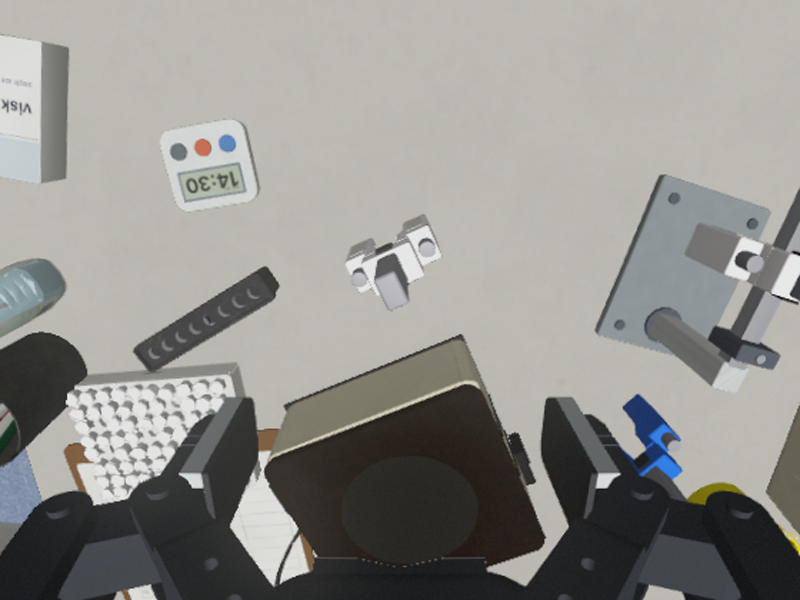

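Over the hook (h1), the plate corners are at (347,205), (462,207), (454,355) and (347,353). The tip is at (407,155), and the hung fin's top spans rows 301–347 at column 404. Over the loose carrier (l1), the fin-top quad is (375,277), (397,270), (410,300), (388,309) and the caps are at (360,278) and (427,247). I'll fit the poses from these.

```bash
python3 - <<'E'
from h import *
import pickle
from scipy.optimize import least_squares as ls
h,l=pickle.load(open('d1.pkl','rb')); k=560/800
def W(p,L):
    c,s=np.cos(p[2]),np.sin(p[2]); L=np.array(L,float); return np.c_[p[0]+c*L[:,0]-s*L[:,1],p[1]+s*L[:,0]+c*L[:,1],L[:,2]]
L=[(-.07,-.05,.012),(-.07,.05,.012),(.07,.05,.012),(.07,-.05,.012),(-.12,-.007,.122),(-.12,.007,.122),(-.11,-.007,.122),(-.11,.007,.122)]
U=np.array([(347,205),(462,207),(454,355),(347,353),(398,152),(417,152),(398,165),(418,165)])*k
r=ls(lambda p:(proj(h,W(p,L))-U).ravel(),[.52,-.01,-.25],loss='soft_l1'); H=r.x
print('hook',H.round(4),np.degrees(H[2]),(proj(h,W(H,L))-U).round(1).tolist())
# hung x along the arm
U2=np.array([(393.5,301),(415,301),(413,347),(393,347)])*k
f=lambda p:(proj(h,W(H,[(p[0]+a,p[1]+b,.174) for a,b in((-.011,-.007),(-.011,.007),(.011,.007),(.011,-.007))]))-U2).ravel()
r2=ls(f,[-.02,0]);print('hung x,y in hook',r2.x.round(4),r2.fun.round(1))
U3=np.array([(375,277),(397,270),(410,300),(388,309),(393.5,262.5)])*k
g=lambda p:(proj(l,W(p,[(-.011,-.007,.124),(-.011,.007,.124),(.011,.007,.124),(.011,-.007,.124),(0,0,p[3])]))-U3).ravel()
r3=ls(g,[.52,-.25,.4,.07]);print('loose',r3.x.round(4),np.degrees(r3.x[2]),r3.fun.round(1))
np.save('fit.npy',np.r_[H,r2.x,r3.x])
E
```

```text
hook [ 0.541  -0.0125 -0.264 ] -15.125085493685983 [[-1.2, -0.8], [0.6, -0.5], [-0.1, 0.4], [0.3, 0.6], [-0.8, -1.1], [1.8, -0.8], [-1.0, 1.4], [0.8, 1.7]]
hung x,y in hook [-0.0263 -0.0013] [-1.2  3.4  1.   3.7  1.6 -3.6 -1.3 -3.9]
loose [ 0.5182 -0.2517  0.3706  0.0642] 21.231666534580828 [-0.5 -0.3 -0.1 -1.4  0.4  1.2  0.2  0.6 -0.1 -0. ]
```

```bash
python3 - <<'E'
from h import *
import pickle
F=np.load('fit.npy'); H=F[:3]; lx,ly,lp=F[5:8]
env.reach([lx,ly,.17],q(lp)); 
w=env.movel([lx,ly,.084],velocity=.1,guard=6); print('guard',w); st()
env.close_gripper(effort=60); st()
env.movel([lx,ly,.28],velocity=.15); s=st()
c,sn=np.cos(H[2]),np.sin(H[2]); P=lambda x,y=0:[H[0]+c*x-sn*y,H[1]+sn*x+c*y]
env.reach([*P(-.0755),.28],q(H[2]))
env.movel([*P(-.0755),.215],velocity=.1); env.hold(.3); st()
d=grab('wrist'); e=grab('side'); f=grab('scene'); pickle.dump((d,e,f),open('d2.pkl','wb'))
cv2.imwrite('pics/w2.png',cv2.resize(d['frame'][:,:,::-1],(800,600),interpolation=2))
E
```

```text
guard False
t 4.95 p [ 0.5185 -0.252   0.0848] F [-0.96  0.82 -0.  ] gap 0.997
t 5.6 p [ 0.5181 -0.2516  0.0839] F [ 0.58 -0.51 -0.46] gap 0.156
t 7.06 p [ 0.518  -0.2516  0.2792] F [-0.18 -0.01 -1.25] gap 0.151
t 9.18 p [0.4683 0.0072 0.2153] F [ 0.56  1.   -1.06] gap 0.154
```

View pics/w2.png

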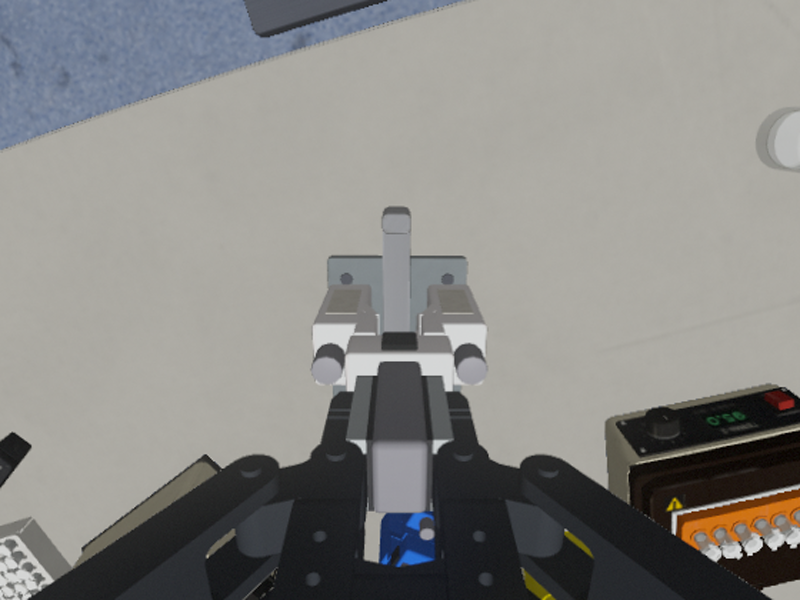

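The carrier is gripped square. The arm edges are at columns 384 and 411 (centre about 397.5), and the carrier's caps centre on about 399.5, so it's roughly 1 mm off to the side. I'll measure that at sub-pixel level.

```bash
python3 - <<'E'
from h import *
import pickle
d,e,f=pickle.load(open('d2.pkl','rb')); H=np.load('fit.npy')[:3]
g=cv2.GaussianBlur(d['frame'].astype(np.float32).mean(2),(3,3),0)
def ctr(r,a,b):
    row=np.abs(np.gradient(g[r])); m=(a+b)//2
    def pk(lo,hi):
        i=lo+np.argmax(row[lo:hi]); y0,y1,y2=row[i-1:i+2]; return i+.5*(y0-y2)/(y0-2*y1+y2+1e-9)
    return pk(a,m),pk(m,b)
print(np.array(d['mtx'])[:2,2])
c,sn=np.cos(H[2]),np.sin(H[2])
def inhook(p): x=p[:2]-H[:2]; return c*x[0]+sn*x[1],-sn*x[0]+c*x[1]
for r in (165,172,180,188,196,204,212,218):
    l,rr=ctr(r,262,296); p=[inhook(atz(d,(u,r),.110)) for u in(l,rr)]
    print(r,round(l,1),round(rr,1),'x %.4f y %.4f w %.4f'%(p[0][0],(p[0][1]+p[1][1])/2,p[1][1]-p[0][1]))
for r in (252,256,260):  # held caps outer edges: use whole body outer edges
    l,rr=ctr(r,212,348); p=[inhook(atz(d,(u,r),.19)) for u in(l,rr)]; print('body',r,round(l,1),round(rr,1),(p[0][1]+p[1][1])/2,p[1][1]-p[0][1])
s=monitor.sense(); print('tcp in hook',inhook(s['position']))
cv2.imwrite('pics/x2.png',cv2.resize(f['frame'][200:290,230:350,::-1],(800,600),interpolation=2))
E
```

```text
[279.23653903 208.40242622]
165 267.9 287.3 x -0.1060 y -0.0002 w 0.0139
172 268.0 287.3 x -0.1009 y -0.0002 w 0.0139
180 267.1 286.2 x -0.0950 y -0.0009 w 0.0138
188 267.2 285.9 x -0.0890 y -0.0010 w 0.0136
196 267.7 286.0 x -0.0829 y -0.0008 w 0.0135
204 267.7 286.1 x -0.0767 y -0.0008 w 0.0136
212 268.3 286.6 x -0.0704 y -0.0004 w 0.0137
218 268.4 286.5 x -0.0656 y -0.0004 w 0.0136
body 252 241.0 317.3 0.0007114079640519813 0.040256115903265874
body 256 264.4 293.7 0.0006585846092793599 0.015514967299433267
body 260 263.8 294.4 0.0006963098017990247 0.016280460006878168
tcp in hook (np.float64(-0.07546958076748028), np.float64(1.5070432135780992e-05))
```

Hook arm centre is at -0.6 mm and the carrier at +0.7 mm, so I'll shift -1.3 mm across the arm and lower under guard.

```bash
cat >> h.py <<'E'
H=np.load('fit.npy')[:3]; cH,sH=np.cos(H[2]),np.sin(H[2]); ax=np.array([cH,sH,0])
def P(x,y=-.0013,z=.215): return [H[0]+cH*x-sH*y,H[1]+sH*x+cH*y,z]
def hk(p): v=np.array(p[:2])-H[:2]; return cH*v[0]+sH*v[1],-sH*v[0]+cH*v[1]
E
python3 - <<'E'
from h import *
env.movel(P(-.0755),velocity=.03)
print(env.movel(P(-.0755,z=.142),velocity=.06,guard=5)); s=st()
if s['position'][2]<.146:
    print(env.movel(P(-.0755,z=.128),velocity=.01,guard=2.5)); st(); env.hold(.2); s=st(); print(hk(s['position']))
d=grab('side');f=grab('scene')
a=cv2.resize(d['frame'][185:245,255:335,::-1],(400,300),interpolation=2);b=cv2.resize(f['frame'][200:290,230:350,::-1],(400,300),interpolation=2)
cv2.imwrite('pics/s3.png',np.hstack([a,b]))
E
```

```text
False
t 10.95 p [0.468  0.0059 0.1423] F [-0.32 -0.62 -1.1 ] gap 0.156
True
t 11.81 p [0.4678 0.0059 0.1338] F [0.24 0.1  4.07] gap 0.157
t 12.01 p [0.4678 0.0059 0.1338] F [-0.72 -0.49  6.3 ] gap 0.157
(np.float64(-0.07549708081157579), np.float64(-0.0013108662552017633))
```

View pics/s3.png

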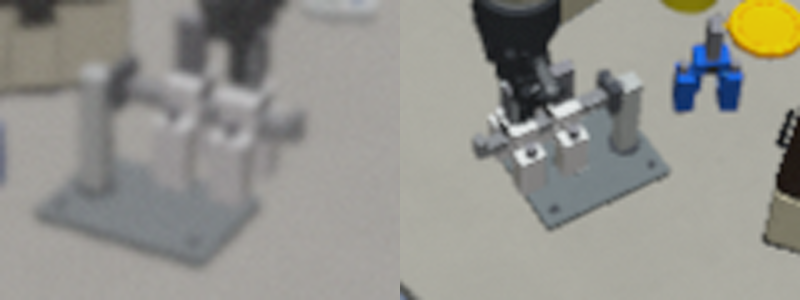

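Both views show the carrier straddling the arm in front of the hung one, seated at z = 0.1338 as predicted. Next I'll ease the downward load and slide back slowly under guard.

```bash
python3 - <<'E'
from h import *
z=monitor.sense()['position'][2]
for i in range(8):
    F=np.mean([monitor.sense()['contact_force'] for _ in range(3)],0)
    if F[2]<1.2: break
    z+=.00015; env.movel(P(-.0755,z=z),velocity=.005); env.hold(.1)
s=st()
print(env.movel(P(-.061,z=z),velocity=.015,guard=4)); st()
print(env.movel(P(-.012,z=z),velocity=.006,guard=2.5)); 
for _ in range(3): s=st(); print('x %.4f y %.4f'%hk(s['position']),'Fax',s['contact_force']@ax, 'T',np.round(s['ft_torque'],2)); env.hold(.1)
open('z.txt','w').write(str(z))
E
```

```text
t 12.52 p [0.4678 0.0059 0.1338] F [-0.59 -0.59 -0.26] gap 0.156
False
t 13.63 p [0.4817 0.0022 0.1339] F [ 0.24  0.73 -1.16] gap 0.162
True
t 18.69 p [ 0.5146 -0.0067  0.1338] F [-0.22 -0.56  5.  ] gap 0.152
x -0.0271 y -0.0013 Fax -0.06249042748994009 T [-0.05  0.01  0.01]
t 18.79 p [ 0.5146 -0.0067  0.1338] F [ 1.07 -0.72  5.45] gap 0.158
x -0.0271 y -0.0013 Fax 1.2217266641667455 T [-0.02 -0.07  0.01]
t 18.89 p [ 0.5146 -0.0067  0.1338] F [ 0.68 -0.25  5.17] gap 0.153
x -0.0271 y -0.0013 Fax 0.7178137772073793 T [-0.01 -0.14 -0.04]
```

The stop came from downward load (Fz 5 N) with no axial force: the carrier is just rubbing on the arm. I'll lift 0.4 mm and continue.

```bash
python3 - <<'E'
from h import *
z=.1338+.0005
x=hk(monitor.sense()['position'])[0]
env.movel(P(x,z=z),velocity=.005); env.hold(.2); st()
w=env.movel(P(-.012,z=z),velocity=.006,guard=2.5); print(w)
for _ in range(4): s=st(); print('x %.4f y %.4f'%hk(s['position']),'Fax',round(s['contact_force']@ax,2),'T',np.round(s['ft_torque'],2)); env.hold(.1)
f=grab('scene');d=grab('side')
a=cv2.resize(d['frame'][185:245,255:335,::-1],(400,300),interpolation=2);b=cv2.resize(f['frame'][200:290,230:350,::-1],(400,300),interpolation=2)
cv2.imwrite('pics/s4.png',np.hstack([a,b]))
E
```

```text
t 19.62 p [ 0.5145 -0.0067  0.1342] F [-0.03 -0.34 -1.35] gap 0.157
True
t 20.1 p [ 0.5143 -0.0067  0.1338] F [-0.54 -0.36  4.16] gap 0.157
x -0.0273 y -0.0013 Fax -0.43 T [ 0.   -0.04  0.03]
t 20.2 p [ 0.5143 -0.0066  0.1338] F [ 0.1  -0.47  1.78] gap 0.16
x -0.0273 y -0.0013 Fax 0.22 T [-0.07 -0.03  0.02]
t 20.3 p [ 0.5143 -0.0066  0.1338] F [-0.09  0.47  2.54] gap 0.158
x -0.0273 y -0.0013 Fax -0.21 T [-0.03 -0.05 -0.06]
t 20.4 p [ 0.5143 -0.0066  0.1338] F [-0.57 -0.4   3.25] gap 0.155
x -0.0273 y -0.0013 Fax -0.44 T [-0.   -0.04  0.06]
```

View pics/s4.png

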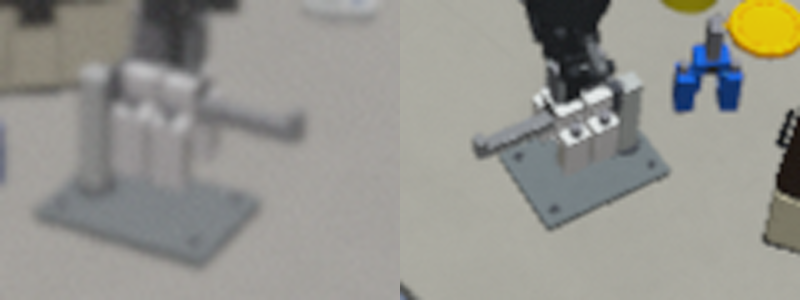

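Views: both carriers are next to each other close to the collar, but there is still no axial load. The moves dip by about 0.4 mm, so I'll ride 1.3 mm above the seat and feel again for the collar.

```bash
python3 - <<'E'
from h import *
z=.1338+.0013
x=hk(monitor.sense()['position'])[0]
env.movel(P(x,z=z),velocity=.01); env.hold(.2); st()
w=env.movel(P(-.010,z=z),velocity=.006,guard=3); print(w)
for _ in range(4): s=st(); print('x %.4f y %.4f'%hk(s['position']),'Fax',round(s['contact_force']@ax,2),'T',np.round(s['ft_torque'],2)); env.hold(.1)
E
```

```text
t 21.11 p [ 0.5142 -0.0066  0.1349] F [ 0.37  0.08 -0.27] gap 0.153
True
t 21.73 p [ 0.5143 -0.0066  0.1345] F [-0.57  0.43 -1.54] gap 0.157
x -0.0273 y -0.0013 Fax -0.66 T [ 0.02 -0.   -0.  ]
t 21.83 p [ 0.5141 -0.0066  0.1342] F [-0.73  0.27 -1.55] gap 0.156
x -0.0275 y -0.0013 Fax -0.77 T [-0.01  0.   -0.02]
t 21.93 p [ 0.5141 -0.0066  0.1342] F [-0.74 -0.45 -1.28] gap 0.155
x -0.0276 y -0.0013 Fax -0.59 T [-0.01  0.05  0.01]
t 22.03 p [ 0.5141 -0.0066  0.1342] F [-0.19 -0.79 -0.98] gap 0.158
x -0.0275 y -0.0013 Fax 0.02 T [-0.02  0.04 -0.02]
```

Each stop resets the command to the measured pose, so the arm sags back slightly. The repeated stops at x ≈ -0.0272 therefore look like the collar. I'll confirm by stepping in 0.15 mm increments and reading the averaged axial force.

```bash
cat >> h.py <<'E'
def fax(n=5):
    A=[]
    for _ in range(n): env.hold(.02); A.append(monitor.sense()['contact_force'])
    m=np.mean(A,0); return -m@ax,m[2]
E
python3 - <<'E'
from h import *
z=.1338+.0012
x=-.0278; env.movel(P(x,z=z),velocity=.01); f0=fax(8); print('base',f0)
pk=0
for i in range(30):
    x+=.00015; env.movel(P(x,z=z),velocity=.004); f=fax(); f=(f[0],f[1]); p=monitor.sense()['position']
    print('%.5f act %.4f z %.4f f %.2f fz %.2f'%(x,hk(p)[0],p[2],*f))
    if f[0]>6: break
st()
E
```

```text
base (np.float64(0.01959862709186166), np.float64(-1.241264058639231))
-0.02765 act -0.0276 z 0.1350 f -0.32 fz -1.33
-0.02750 act -0.0275 z 0.1350 f -0.33 fz -1.09
-0.02735 act -0.0274 z 0.1350 f -0.29 fz -1.17
-0.02720 act -0.0272 z 0.1350 f -0.05 fz -0.99
-0.02705 act -0.0270 z 0.1350 f -0.15 fz -1.01
-0.02690 act -0.0269 z 0.1350 f 0.41 fz -1.02
-0.02675 act -0.0269 z 0.1350 f 1.63 fz -0.39
-0.02660 act -0.0269 z 0.1350 f 3.83 fz 1.31
-0.02645 act -0.0268 z 0.1350 f 5.22 fz 1.68
-0.02630 act -0.0268 z 0.1349 f 5.66 fz 2.40
-0.02615 act -0.0268 z 0.1349 f 6.41 fz 2.57
t 26.18 p [ 0.5149 -0.0067  0.1349] F [-5.88  2.11  2.29] gap 0.154
```

The collar is confirmed: contact at x = -0.0269, then a steady rise of about 10 N/mm. I'll back off, lower until it seats gently, then press to 10 N.

```bash
python3 - <<'E'
from h import *
x=-.0271; z=.1350; env.movel(P(x,z=z),velocity=.01); print(fax())
for i in range(18):
    z-=.0001; env.movel(P(x,z=z),velocity=.004); f=fax()
    if f[1]>.3: break
print('seat z %.4f'%z,f,monitor.sense()['position'][2])
F=[]
for i in range(30):
    x+=.00012; env.movel(P(x,z=z),velocity=.004); f=fax(4); F.append((round(x,5),round(f[0],1),round(f[1],1)))
    if f[0]>9.3: break
print(F)
t=[]
for i in range(5): env.hold(.1); t.append(np.round(fax(4),1).tolist())
print(t); s=st(); print(hk(s['position']),s['ft_torque'])
open('xz.txt','w').write(f'{x} {z}')
E
```

```text
(np.float64(1.461084717574646), np.float64(-0.820780100083139))
seat z 0.1337 (np.float64(1.1735354334592156), np.float64(1.9540254648422455)) 0.13383158918057986
[(-0.02698, np.float64(2.7), np.float64(4.0)), (-0.02686, np.float64(3.6), np.float64(5.6)), (-0.02674, np.float64(3.7), np.float64(5.5)), (-0.02662, np.float64(4.5), np.float64(5.5)), (-0.0265, np.float64(4.5), np.float64(6.4)), (-0.02638, np.float64(5.2), np.float64(6.9)), (-0.02626, np.float64(6.1), np.float64(7.2)), (-0.02614, np.float64(6.7), np.float64(7.5)), (-0.02602, np.float64(7.2), np.float64(8.2)), (-0.0259, np.float64(7.9), np.float64(8.3)), (-0.02578, np.float64(8.3), np.float64(8.7)), (-0.02566, np.float64(8.9), np.float64(9.8)), (-0.02554, np.float64(9.9), np.float64(9.6))]
[[9.1, 9.6], [9.4, 9.9], [9.6, 9.6], [9.7, 9.5], [9.6, 10.0]]
t 35.8 p [ 0.5149 -0.0067  0.1338] F [-9.5   2.12 10.17] gap 0.157
(np.float64(-0.026751198792729598), np.float64(-0.0012645707116921007)) [0.24979263 1.73891561 0.03822977]
```

Axial reads 9.6 N, but the 10 N downward load could be taking some of it as friction on the arm. I'll unload z, trim the axial press to 10 N and hold, then relax and release.

```bash
python3 - <<'E'
from h import *
x,z=map(float,open('xz.txt').read().split())
for i in range(12):
    f=fax(4)
    if f[1]<2 or f[0]>11.5: break
    z+=.0001; env.movel(P(x,z=z),velocity=.004)
print('unloaded',z,f)
for i in range(12):
    f=fax(6)
    if 9.6<f[0]<10.6: break
    x+=np.clip((10.1-f[0])/12e3,-.0002,.0002); env.movel(P(x,z=z),velocity=.004)
t=[]
for i in range(5): env.hold(.1); t.append(np.round(fax(4),1).tolist())
print('press',x,t)
for i in range(25):
    f=fax(4)
    if f[0]<2: break
    x-=.0001 if f[0]<5 else .0002; env.movel(P(x,z=z),velocity=.006)
print('relaxed',x,f)
for i in range(12):
    f=fax(4)
    if f[1]>.5: break
    z-=.0001; env.movel(P(x,z=z),velocity=.004)
print('seated',z,f); s=st(); print(hk(s['position']))
E
```

```text
unloaded 0.13460000000000005 (np.float64(6.010831535417534), np.float64(1.5738113310224175))
press -0.02483085612691766 [[9.8, 4.4], [9.5, 4.7], [9.4, 4.9], [9.9, 4.5], [9.4, 4.8]]
relaxed -0.027230856126917644 (np.float64(0.7709058024436417), np.float64(-2.219416071864994))
seated 0.13370000000000015 (np.float64(1.4110014083045872), np.float64(2.0169799318080512))
t 48.78 p [ 0.5144 -0.0066  0.1338] F [-1.06 -0.38  2.72] gap 0.157
(np.float64(-0.027214038273044826), np.float64(-0.0012882119689622386))
```

```bash
python3 - <<'E'
from h import *
x,z=-.0267,.1338
env.movel(P(x,z=z),velocity=.004); print(fax(4))
env.release(); st()
env.movel(P(x,z=.23),velocity=.12); s=st()
d=grab('wrist'); e=grab('side'); f=grab('scene')
a=cv2.resize(e['frame'][185:245,255:335,::-1],(400,300),interpolation=2);b=cv2.resize(f['frame'][200:290,230:350,::-1],(400,300),interpolation=2)
w=cv2.resize(d['frame'][130:355,180:380,::-1],(400,450)[:2],interpolation=2)[:300]
w=cv2.resize(d['frame'][120:330,140:420,::-1],(400,300),interpolation=2)
cv2.imwrite('pics/s5.png',np.vstack([np.hstack([a,b]),np.hstack([w,w*0])]))
E
```

```text
(np.float64(3.3537892720225275), np.float64(3.4113252136293424))
t 49.83 p [ 0.515  -0.0068  0.1338] F [ 0.43 -0.32  0.59] gap 1.0
t 50.77 p [ 0.5146 -0.0067  0.2293] F [-0.33 -0.32 -1.04] gap 1.001
```

View pics/s5.png

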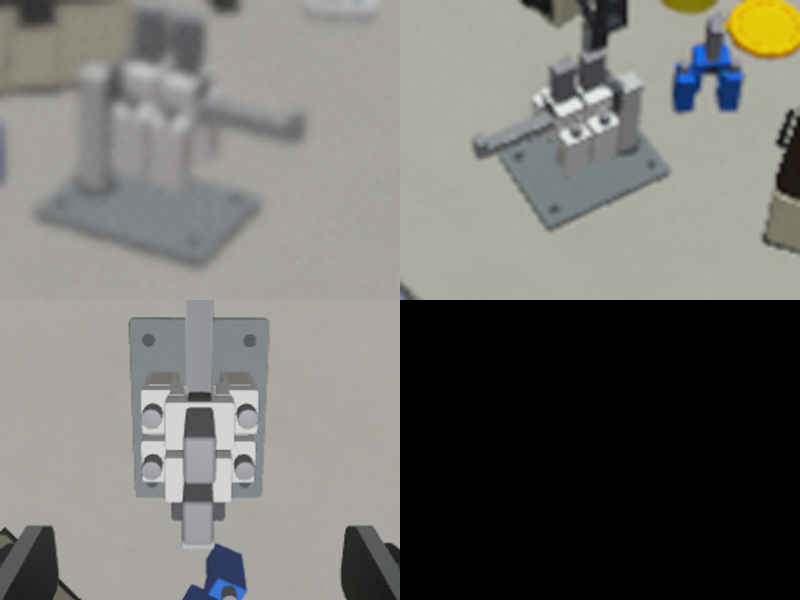

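Final views: both carriers hang upright and square, parallel and next to each other against the collar. The gripper is open and clear above them. Handing in.

```bash
python3 -c "
from h import *
print(job.hand_in()); st()"
```

```text
the job is handed in; nothing more can be done
None
the job is handed in; nothing more can be done
```

The loose carrier now hangs on the hook arm in front of the first one, and the pair sits against the stop collar. I handed the job in at about 51 s of the 64 s allowed; no verdict is reported.

**What I did**
- **Hanging it:** I gripped the loose carrier by its fin and lowered it onto the arm after a 1.3 mm sideways correction from a wrist picture.
- **Finding the collar:** I slid it back slowly so that it pushed the first carrier. The collar showed as a steady force rise with the pushing carrier centred 27 mm in front of the hook's origin.
- **Pressing:** I held about 9.4–9.9 N for roughly a second, then relaxed to about 3 N, released, and lifted clear.

**Last checks**
- The final pictures show both carriers upright, square and side by side at the collar. I judged that they touch from the pictures and from the 3 N of contact force just before release; I did not measure the gap.
- The highest averaged push I read was 9.9 N. I did not record continuously, so a brief higher peak can't be ruled out.

**What did not go cleanly**
- Three guarded slides stopped early. In the first two the carrier was pressing down on the arm (4–5 N), so I lifted it slightly and felt for the collar again in small steps. Those stops, near 27 mm, were probably already light touches of the collar.
- My first press, which read 9.6 N, also had about 10 N of downward load, so some of that push may have been friction on the arm. I pressed again with the downward load cut to about 5 N. The pair was therefore pressed twice, neither time above 10 N as read.

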